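Hold a spring clip open over a display card

TASK

First swing the keeper lever on the display stand up to about upright and leave it up. Then squeeze the spring clip fully open, take it off the rim of the leaflet tray and bring its gaping jaws down over the middle of the card's top edge, square to the card, with the edge well inside the mouth and the jaws not touching the card, so that a colleague can slip a sheet in. Finish while holding the clip like that, still squeezed wide open in the air; do not knock the card with the clip or shift the bowl, mug and spoon on the table.

Things in the scene. Friction and masses are not known exactly. Their poses are not given: they have to be found in the camera images.
- stand: Fixed display stand: white foot 80 x 190 x 14 mm with an upright stiff white card in it and, at the +y end of the card, an aluminium post with a black head. Origin on the table under the card's middle; x is across the card (its thickness), y along the card, z up.
- card_top (a point): Middle of the card's top edge, 115 mm above the table. The card is 120 mm wide (along y), 4 mm thick (along x) and free on both faces down to 26 mm above the table. Axes as the stand's.
- lever_pivot (a point): Pivot axis of the keeper lever (along the stand's x) in the black head, 66 mm along +y from the card's middle and 11 mm above the card's top edge; the head's top is 133 mm above the table. The point is fixed to the stand and has its axes.
- lever (a joint): Angle of the keeper lever: 0 = lying level over the card's top edge (starts near there), grows as the knob is lifted, pi/2 = straight up above the pivot, stop at 1.9. It must end above 1.2. It is stiff by friction (about 1 N at the knob) and stays where it is left.
- lever_knob (a point): Centre of the black roller knob on the lever's free end, 66 mm from the pivot: 16 mm diameter, 14 mm long across the card (stand's x). Lowered, it lies over the middle of the card's top edge. It can be pinched across its 14 mm from above, fingers either side of the card, and led round the arc, turning between the fingers. The point turns with the lever.
- tray: Fixed dark grey leaflet tray, open-topped, 140 (x) x 200 (y) x 75 mm high with 4 mm walls, leaflets inside up to 32 mm. Origin under its centre.
- clip: Spring clip, about 54 g, upright astride the tray's near (-x) wall, jaws down, handles up. Origin at its hinge pin, 101 mm above the table as found. Axes: x across the jaws, y along jaws and bars, z from jaws to handles; all clip points share them and are fixed to the pin.
- clip_bars (a point): Midway between the clip's two round black handle bars (9 mm diameter, 34 mm long along y), 42 mm above the pin, 143 mm above the table. As found the bars measure 55 mm over their outsides along x. Pressed together from above (fingers closing along x) they open the jaws; fully open they measure 32 mm outside and their axes are 46.5 mm above the pin.
- clip_mouth (a point): Centre of the clip's mouth, midway between the gaping jaw tips, 38 mm below the pin (84.5 mm below the bars' axes when fully open). The jaws are 34 mm wide along y; as found they pinch the tray's 4 mm wall, tips 14 mm below its rim; fully open, tips 24 mm apart. The space between is clear up to 7 mm below the pin.
- clip_jaw (a joint): Opening angle of each jaw (both move alike): 0 = jaws parallel, 4 mm apart as on the tray wall; -0.05 shut; 0.26 = fully gaping on its stop. Springs shut when let go. Squeezing the bars takes about 5 N at first, 8 N when fully open; a grip of 15 to 25 N holds it on the stop.
- bowl: Bystander: loose white bowl, 90 mm across, 40 mm high; leave it alone. Origin under its centre.
- mug: Bystander: loose white mug, 80 mm across, 90 mm high; leave it alone. Origin under its centre.
- spoon: Bystander: loose steel spoon, 150 mm long; leave it alone.
There are look-alikes about, which are no part of the job. What is shaped like the stand but blue is not meant.

How it is judged:
By the outcome, as a careful person would: the job done as asked, in the order asked, and still so for the second after the job is handed in, while the arm keeps its last pose, push and grip.
It also fails if it takes over 56 s, if anything falls off the work surface, if the arm or the gripper's body presses on something with over 40 N, if the wrist force passes 120 N, or if a joint passes its speed limit or range.

ROBOT

A 7-joint arm with a two-finger parallel gripper is mounted at the origin on the work surface. World frame = base frame: x ahead of the robot, y to its left, z up, the work surface at z = 0. Lengths are in m, angles in rad, forces in N, time in s.
With the tool pointing down it reaches from about 0.4 to 0.9 m from the base axis. Payload 5.6 kg.
Tool frame: the origin (TCP) lies midway between the tips of the shut fingers; the grasp point (between the pads) lies 19 mm behind it; z points along the fingers, y is the line along which they close (so a half turn about z gives the same grasp; the last joint's range is limited). The gripper opens to 92 mm and grips with 3 to 60 N. Pads are 20 mm wide; open, the fingers measure 128 mm over their backs; the gripper's body (75 mm by 189 mm) begins 69 mm behind the grasp point.
Start: joints at [1.141, 0.468, -0.012, 1.603, 0.006, 1.071, -0.056], TCP at [0.245, -0.602, 0.215] pointing down, gripper open.
Joint ranges: [-2.53, 2.53], [-0.31, 2.02], [-1.57, 1.55], [0.28, 2.44], [-1.29, 4.43], [0.15, 1.84], [-2.92, 2.92]. Speed limits (rad/s): [2.57, 2.57, 3.14, 3.14, 3.14, 3.14, 3.14].

INTERFACE

Orientations are given as a unit quaternion [x, y, z, w].
In Python, from station import telemetry, grab_frame, job gives the robot as it stands.
- The arm moves only by the tool jog_arm, never from a script. Its argument "plan" is a list of rows, each an object with "translation": the shift along the world's x, y, z each as a share of 25 mm, from -1 to 1, a list of three; "delta_rot": the turn, a rotation vector about the world's x, y, z each as a share of 0.08 rad, from -1 to 1, a list of three; "jaw": the gripper's target within -1 to 1 (fully open at 1, half-way at 0, shut at -1). A call has 1 to 20 rows; each row shifts and turns the commanded pose from where the row before left it; what a row does not reach is not made up. A row lasts 1/10 s, in which the tool goes at most 50 mm and 8.59 degrees, less where a joint would pass 70% of its speed; a pose out of reach is approached as far as the arm can. A call with a number of a shift or a turn outside -1 to 1 is refused whole. A call with a gripper value outside its range is refused whole. The fingers move at their own pace and stop on an object; the grip force is fixed at half the most. Time passes only in rows, so rows that do not move let the fingers close. It gives the time, the measured TCP pose, the force, the opening and the grip force at its end, in the units of the state.
- telemetry.observe(): the state, without advancing time (a new reading comes with each control period).
- grab_frame(name): name is "side" or "top"; returns a dict with "img" (384x512x3 uint8, blue, green, red), "intrinsics" (3x3 intrinsics, pixels), "pose" (4x4, takes a point from camera to world coordinates). Camera axes: x right, y down, z forward; pixel columns grow to the right and rows downward; lengths in m; the calibration is good to about 2 mm. A picture is of the moment at which its call begins. There is no depth.
- job.close_job(): hands the job in; it is judged then, once.
The state is a dict: "time_s": time; "joint_pos": joint angles; "joint_vel": joint speeds; "effort": joint torques, N m; "position": TCP position; "tcp_rot": TCP orientation; "contact_force": force on the tool from outside, world axes, zero at the start; "moment": the same for the moment, N m; "grip_width": opening from 0.0 (shut) to 1.0 (fully open); "grip_force": force on a finger pad.
Only numpy, scipy, OpenCV 4.12 (cv2) and the standard library are available. Lean on these libraries where they do the work, as an engineer would, in place of code of your own. Each camera call takes 0.05 s, during which the arm holds its last target. There are 200 camera calls.

## Working session

There is one attempt and no reset: what is moved stays moved. The work goes in short steps, Python scripts to look and compute and a tool call to move; the robot and the scene stay as the last step left them, time stands still between calls to the robot, and variables do not carry over. Pictures are saved under pics/ and viewed, at most 10 in all, crops included, and the job is handed in when it is done.

Besides the shell and the picture viewer there is one more tool, called after "Emit:" by a JSON object that holds its "method" and its "body", one argument or row to a line. jog_arm: Moves the arm, as the interface text tells. Its arguments: {"type":"object","properties":{"plan":{"type":"array","items":{"type":"object","properties":{"translation":{"type":"array","items":{"type":"number"}},"delta_rot":{"type":"array","items":{"type":"number"}},"jaw":{"type":"number"}}}}},"required":["plan"]}

```bash
mkdir -p pics
cat > h.py <<'E'
import numpy as np,cv2
from station import telemetry,grab_frame,job
def ray(f,u,v):
    K=np.array(f["intrinsics"]);T=np.array(f["pose"])
    d=T[:3,:3]@np.linalg.solve(K,[u,v,1.]);return T[:3,3],d
def onz(f,u,v,z):
    o,d=ray(f,u,v);return o+d*(z-o[2])/d[2]
def proj(f,p):
    K=np.array(f["intrinsics"]);T=np.array(f["pose"])
    c=T[:3,:3].T@(np.array(p)-T[:3,3]);q=K@c;return q[:2]/q[2]
def tri(f1,a,f2,b):
    o1,d1=ray(f1,*a);o2,d2=ray(f2,*b)
    s=np.linalg.lstsq(np.c_[d1,-d2],o2-o1,rcond=None)[0]
    p,q=o1+d1*s[0],o2+d2*s[1];return (p+q)/2,np.linalg.norm(p-q)
E
python3 - <<'E'
from h import *
import pickle
fs={}
for n in("top","side"):
    f=grab_frame(n);fs[n]=f;print(n,np.round(f["intrinsics"],1).tolist(),np.round(f["pose"],3).tolist())
    cv2.imwrite(f"pics/{n}0.png",cv2.resize(f["img"],(768,576)))
pickle.dump(fs,open("f0.pkl","wb"));print(telemetry.observe())
E
```

```text
top [[460.5, 0.0, 254.9], [0.0, 460.5, 189.3], [0.0, 0.0, 1.0]] [[-0.008, -0.987, 0.158, 0.358], [-1.0, 0.003, -0.029, 0.024], [0.028, -0.158, -0.987, 1.22], [0.0, 0.0, 0.0, 1.0]]
side [[388.4, 0.0, 259.8], [0.0, 388.4, 189.3], [0.0, 0.0, 1.0]] [[0.981, -0.162, 0.109, 0.406], [-0.194, -0.771, 0.607, -0.614], [-0.014, -0.616, -0.787, 0.912], [0.0, 0.0, 0.0, 1.0]]
{'time_s': 0.1, 'joint_pos': array([ 1.14096979,  0.46832989, -0.01162523,  1.60351307,  0.00599514,
        1.07140675, -0.05632376]), 'joint_vel': array([-0.00049735, -0.00153586, -0.00101684, -0.00203675,  0.0004591 ,
       -0.00268437,  0.00166971]), 'effort': array([ 8.43779289e-04, -5.21652818e+01, -1.23858990e-02, -2.44367373e+01,
       -5.67439094e-02,  1.40603667e-02,  4.66362394e-05]), 'position': array([ 0.24496726, -0.6015064 ,  0.21371679]), 'tcp_rot': array([ 9.81360354e-01,  1.92174912e-01, -2.05689653e-04, -7.84657366e-04]), 'contact_force': array([ 0.08095285, -0.85305104, -0.46575344]), 'moment': array([-0.03054362, -0.00710162, -0.02803975]), 'grip_force': 0.0, 'grip_width': 1.0010852170265554}
```

View pics/top0.png

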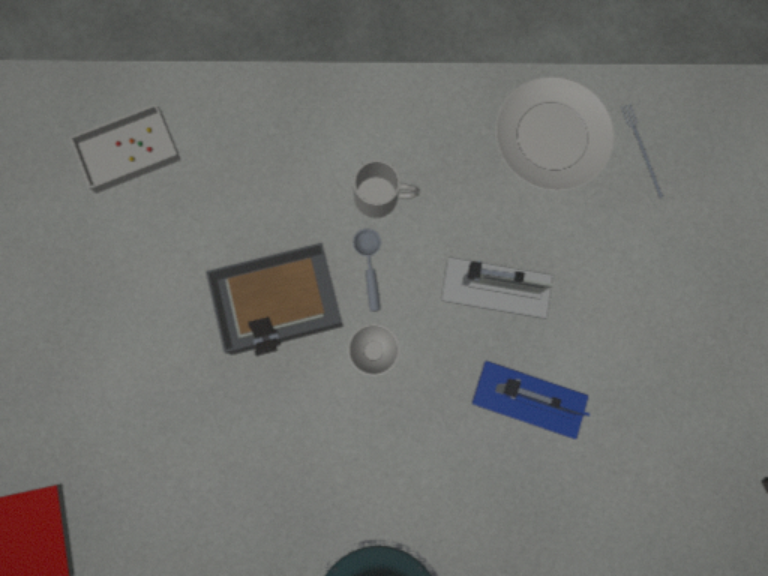

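View pics/side0.png

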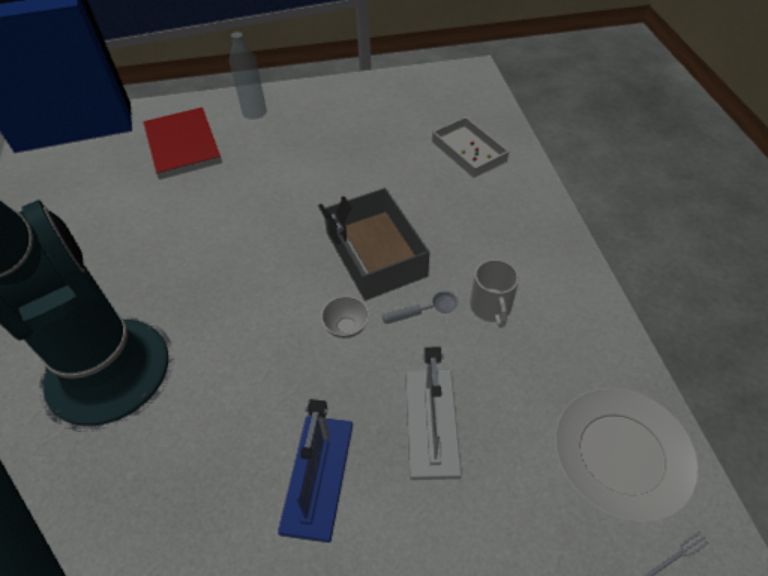

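The top view shows the white stand with its head near (475,270) and its knob near (519,277). The clip is at (264,337) on the tray's near wall. In the side view the head is at (432,355), the knob at (436,390) and the clip at (338,215).

Run:
```python
from h import *
import pickle
fs=pickle.load(open("f0.pkl","rb"))
rois={"top":[(290,165,375,218),(155,200,200,245)],"side":[(262,225,312,325),(205,120,290,205)]}
tiles=[]
for n in rois:
  im=fs[n]["img"]
  for i,(a,b,c,d) in enumerate(rois[n]):
    cr=im[b:d,a:c];g=cr.max(2)
    nn,l,s,ce=cv2.connectedComponentsWithStats((g<48).astype(np.uint8))
    for k in range(1,nn):
      if s[k][4]>8: print(n,i,"dark",s[k].tolist(),np.round(ce[k]+[a,b],1))
    t=cv2.resize(cr,(390,290),interpolation=cv2.INTER_CUBIC);t=np.clip(t*1.5,0,255).astype(np.uint8);cv2.putText(t,f"{a},{b},{c},{d}",(5,285),0,.5,(0,0,255));tiles.append(t)
cv2.imwrite("pics/c.png",np.vstack([np.hstack(tiles[:2]),np.hstack(tiles[2:])]))
f=fs["top"]
for u,v in [(447,257),(552,273),(547,318),(442,302)]: print("foot",np.round(onz(f,u/1.5,v/1.5,.014),4))
for u,v in [(207,271),(322,244),(342,325),(227,353)]: print("tray",np.round(onz(f,u/1.5,v/1.5,.075),4))
```

```text
top 0 dark [23, 10, 7, 10, 46] [315.9 179.5]
top 0 dark [54, 17, 5, 6, 25] [345.7 184.2]
top 1 dark [12, 12, 17, 13, 128] [174.3 218. ]
top 1 dark [16, 26, 16, 10, 84] [177.6 230.3]
side 0 dark [22, 7, 10, 10, 82] [288.4 235.8]
side 0 dark [26, 32, 6, 8, 38] [290.4 260.5]
side 1 dark [8, 6, 73, 74, 1880] [250.6 161.8]
foot [ 0.5986 -0.1268  0.014 ]
foot [ 0.5691 -0.3144  0.014 ]
foot [ 0.4884 -0.3017  0.014 ]
foot [ 0.5176 -0.1162  0.014 ]
tray [0.5633 0.2841 0.075 ]
tray [0.6093 0.0924 0.075 ]
tray [0.4717 0.0584 0.075 ]
tray [0.4264 0.247  0.075 ]
```

View pics/c.png

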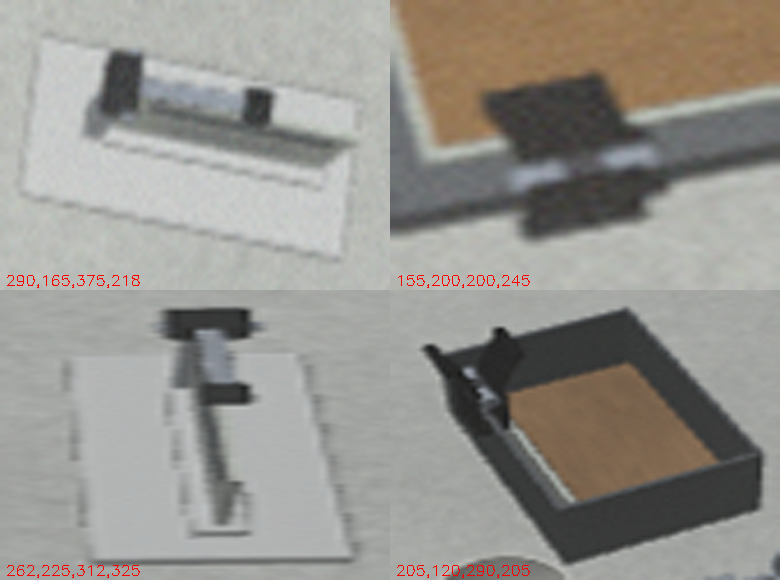

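Run:
```python
from h import *
import pickle
fs=pickle.load(open("f0.pkl","rb"));t,s=fs["top"],fs["side"]
print("knob",tri(t,(345.7,184.2),s,(290.4,260.5)));print("head",tri(t,(315.9,179.5),s,(288.4,235.8)))
print("knob onz .132",onz(t,345.7,184.2,.132),"head .133",onz(t,315.9,179.5,.133))
a=onz(t,173.2,213.2,.143);b=onz(t,177.5,234.5,.143);print(a,b,(a+b)/2,np.linalg.norm(a-b),np.arctan2(*(a-b)[[1,0]]))
# bar ends in side: tile coords left bar (425..440,345)->, right bar (500,335)
q=lambda x,y:(205+(x-390)*85/390,120+(y-290)*85/290)
for p in [(432,350),(500,335),(520,352)]: print(q(*p),onz(s,*q(*p),.143))
```

```text
knob (array([ 0.54188737, -0.22611234,  0.13482106]), np.float64(0.0016718320549672528))
head (array([ 0.55535108, -0.15639365,  0.12285548]), np.float64(0.002395455205280251))
knob onz .132 [ 0.54321617 -0.22679911  0.132     ] head .133 [ 0.55473018 -0.15476967  0.133     ]
[0.47362909 0.18437438 0.143     ] [0.42388534 0.1734194  0.143     ] [0.44875721 0.17889689 0.143     ] 0.050935769483045 0.21676817011918006
(214.15384615384616, 137.58620689655172) [0.42264356 0.18571353 0.143     ]
(228.97435897435898, 133.18965517241378) [0.46607284 0.1945437  0.143     ]
(233.33333333333334, 138.17241379310346) [0.47512573 0.1721483  0.143     ]
```

Run:
```python
from h import *
import pickle
fs=pickle.load(open("f0.pkl","rb"));t,s=fs["top"],fs["side"]
print(onz(t,367.4,192,.115),onz(s,292.8,292.2,.115))
c=np.array([.5434,-.2148]);Y=np.array([.155,.988]);X=np.array([.988,-.155])
for dy in(0,-.005,-.01):
  for n,P in(("knob",(0,.0,.126)),("head",(0,.066,.13)),("cardend",(0,-.06,.115))):
    w=np.r_[c+Y*(P[1]+dy),P[2]];print(dy,n,proj(t,w).round(1),proj(s,w).round(1))
for z in (.014,.0): 
  for u,v in [(72,360),(300,355),(352,558),(95,560)]: print("sidefoot",z,onz(s,262+u*50/390,225+(v-290)*100/290,z).round(4))
```

```text
[ 0.52660984 -0.28338429  0.115     ] [ 0.5311957  -0.29100249  0.115     ]
0 knob [340.2 184.6] [290.  257.7]
0 head [313.6 180.2] [287.6 231.8]
0 cardend [363.5 189. ] [292.2 284.7]
-0.005 knob [342.3 184.9] [290.2 259.7]
-0.005 head [315.6 180.5] [287.8 233.6]
-0.005 cardend [365.5 189.3] [292.4 286.9]
-0.01 knob [344.3 185.2] [290.4 261.7]
-0.01 head [317.7 180.8] [288.  235.4]
-0.01 cardend [367.5 189.6] [292.6 289.1]
sidefoot 0.014 [ 0.5209 -0.1237  0.014 ]
sidefoot 0.014 [ 0.5971 -0.1342  0.014 ]
sidefoot 0.014 [ 0.5645 -0.3167  0.014 ]
sidefoot 0.014 [ 0.489 -0.303  0.014]
sidefoot 0.0 [ 0.5227 -0.116   0.    ]
sidefoot 0.0 [ 0.6    -0.1267  0.    ]
sidefoot 0.0 [ 0.567 -0.312  0.   ]
sidefoot 0.0 [ 0.4903 -0.2981  0.    ]
```

Emit:
{"method": "jog_arm", "body": {
  "plan": [
    {"translation": [0.742, 0.945, 0], "delta_rot": [0, 0, 0.803], "jaw": 1},
    {"translation": [0.742, 0.945, 0], "delta_rot": [0, 0, 0.803], "jaw": 1},
    {"translation": [0.742, 0.945, 0], "delta_rot": [0, 0, 0.803], "jaw": 1},
    {"translation": [0.742, 0.945, 0], "delta_rot": [0, 0, 0.803], "jaw": 1},
    {"translation": [0.742, 0.945, 0], "delta_rot": [0, 0, 0.803], "jaw": 1},
    {"translation": [0.742, 0.945, 0], "delta_rot": [0, 0, 0.803], "jaw": 1},
    {"translation": [0.742, 0.945, 0], "delta_rot": [0, 0, 0.803], "jaw": 1},
    {"translation": [0.742, 0.945, 0], "delta_rot": [0, 0, 0.803], "jaw": 1},
    {"translation": [0.742, 0.945, 0], "delta_rot": [0, 0, 0.803], "jaw": 1},
    {"translation": [0.742, 0.945, 0], "delta_rot": [0, 0, 0.803], "jaw": 1},
    {"translation": [0.742, 0.945, 0], "delta_rot": [0, 0, 0.803], "jaw": 1},
    {"translation": [0.742, 0.945, 0], "delta_rot": [0, 0, 0.803], "jaw": 1},
    {"translation": [0.742, 0.945, 0], "delta_rot": [0, 0, 0.803], "jaw": 1},
    {"translation": [0.742, 0.945, 0], "delta_rot": [0, 0, 0.803], "jaw": 1},
    {"translation": [0.742, 0.945, 0], "delta_rot": [0, 0, 0.803], "jaw": 1},
    {"translation": [0.742, 0.945, 0], "delta_rot": [0, 0, 0.803], "jaw": 1},
    {"translation": [0, 0, 0], "delta_rot": [0, 0, 0], "jaw": 1},
    {"translation": [0, 0, 0], "delta_rot": [0, 0, 0], "jaw": 1}
  ]
}}

```text
time_s: 1.9
position: [0.5422, -0.2227, 0.2145]
tcp_rot: [0.759, 0.651, -0.0, -0.0]
contact_force: [0.2, 0.1, 0.1]
grip_width: 1.001
grip_force: 0.0
```

Run:
```python
from h import *
s=grab_frame("side")
print(proj(s,[.542,-.223,.126]),proj(s,telemetry.observe()["position"]))
cv2.imwrite("pics/s1.png",cv2.resize(s["img"][110:320,200:400],(760,798))[:600] if 0 else cv2.resize(s["img"][140:310,190:390],(700,595),interpolation=cv2.INTER_CUBIC))
```

```text
[290.28463092 261.02780191] [292.266331  241.2567027]
```

View pics/s1.png

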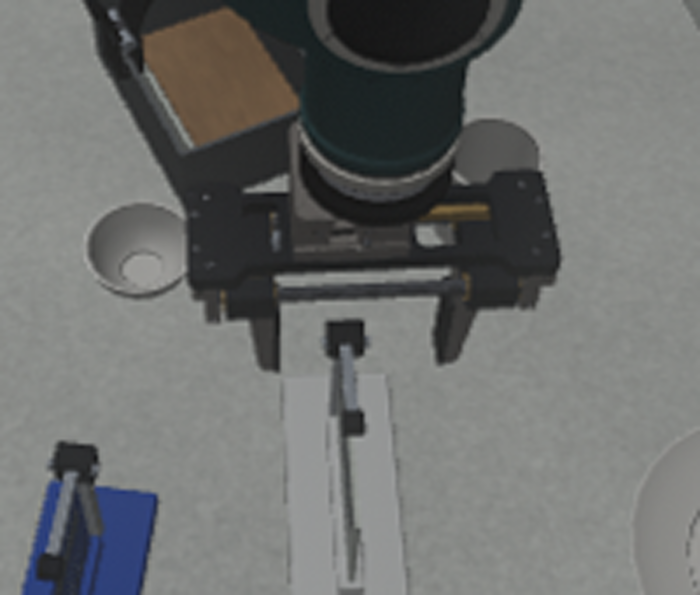

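The knob lies at about (353,422), within a pixel of the prediction, and the fingers straddle it. I'll descend and pinch it.

Emit:
{"method": "jog_arm", "body": {
  "plan": [
    {"translation": [0, 0, -0.71], "jaw": 1, "delta_rot": [0, 0, 0]},
    {"translation": [0, 0, -0.71], "jaw": 1, "delta_rot": [0, 0, 0]},
    {"translation": [0, 0, -0.71], "jaw": 1, "delta_rot": [0, 0, 0]},
    {"translation": [0, 0, -0.71], "jaw": 1, "delta_rot": [0, 0, 0]},
    {"translation": [0, 0, -0.71], "jaw": 1, "delta_rot": [0, 0, 0]},
    {"translation": [0, 0, -0.71], "jaw": 1, "delta_rot": [0, 0, 0]},
    {"translation": [0, 0, 0], "jaw": 0, "delta_rot": [0, 0, 0]},
    {"translation": [0, 0, 0], "jaw": -0.4, "delta_rot": [0, 0, 0]},
    {"translation": [0, 0, 0], "jaw": -0.6, "delta_rot": [0, 0, 0]},
    {"translation": [0, 0, 0], "jaw": -0.7, "delta_rot": [0, 0, 0]},
    {"translation": [0, 0, 0], "jaw": -0.75, "delta_rot": [0, 0, 0]},
    {"translation": [0, 0, 0], "jaw": -0.8, "delta_rot": [0, 0, 0]},
    {"translation": [0, 0, 0], "jaw": -0.8, "delta_rot": [0, 0, 0]},
    {"translation": [0, 0, 0], "jaw": -0.8, "delta_rot": [0, 0, 0]}
  ]
}}

```text
time_s: 3.35
position: [0.542, -0.224, 0.1082]
tcp_rot: [0.76, 0.65, 0.0, 0.0]
contact_force: [-1.3, -0.1, 0.2]
grip_width: 0.326
grip_force: 0.0
```

Emit:
{"method": "jog_arm", "body": {
  "plan": [
    {"translation": [0, 0, 0], "jaw": -0.8, "delta_rot": [0, 0, 0]},
    {"translation": [0, 0, 0], "jaw": -0.8, "delta_rot": [0, 0, 0]},
    {"translation": [0, 0, 0], "jaw": -0.8, "delta_rot": [0, 0, 0]},
    {"translation": [0, 0, 0], "jaw": -0.8, "delta_rot": [0, 0, 0]},
    {"translation": [0, 0, 0], "jaw": -0.8, "delta_rot": [0, 0, 0]},
    {"translation": [0, 0, 0], "jaw": -0.8, "delta_rot": [0, 0, 0]}
  ]
}}

```text
time_s: 3.95
position: [0.5434, -0.2242, 0.1085]
tcp_rot: [0.76, 0.65, 0.001, 0.001]
contact_force: [4.7, -0.7, -2.3]
grip_width: 0.146
grip_force: 30.0
```

Emit:
{"method": "jog_arm", "body": {
  "plan": [
    {"translation": [0.004, 0.026, 0.368], "jaw": -0.8, "delta_rot": [0, 0, 0]},
    {"translation": [0.012, 0.076, 0.361], "jaw": -0.8, "delta_rot": [0, 0, 0]},
    {"translation": [0.02, 0.125, 0.347], "jaw": -0.8, "delta_rot": [0, 0, 0]},
    {"translation": [0.027, 0.172, 0.326], "jaw": -0.8, "delta_rot": [0, 0, 0]},
    {"translation": [0.034, 0.215, 0.298], "jaw": -0.8, "delta_rot": [0, 0, 0]},
    {"translation": [0, 0, 0], "jaw": -0.8, "delta_rot": [0, 0, 0]}
  ]
}}

```text
time_s: 4.55
position: [0.5466, -0.2053, 0.1507]
tcp_rot: [0.759, 0.651, 0.002, 0.0]
contact_force: [8.4, 4.8, -7.6]
grip_width: 0.149
grip_force: 30.0
```

Emit:
{"method": "jog_arm", "body": {
  "plan": [
    {"translation": [0.06, 0.32, 0.25], "jaw": -0.8, "delta_rot": [0, 0, 0]},
    {"translation": [0.065, 0.34, 0.21], "jaw": -0.8, "delta_rot": [0, 0, 0]},
    {"translation": [0.06, 0.34, 0.16], "jaw": -0.8, "delta_rot": [0, 0, 0]},
    {"translation": [0.055, 0.339, 0.12], "jaw": -0.8, "delta_rot": [0, 0, 0]},
    {"translation": [0.056, 0.354, 0.08], "jaw": -0.8, "delta_rot": [0, 0, 0]},
    {"translation": [0, 0, 0], "jaw": -0.8, "delta_rot": [0, 0, 0]}
  ]
}}

```text
time_s: 5.15
position: [0.5534, -0.1664, 0.1708]
tcp_rot: [0.76, 0.65, 0.001, 0.002]
contact_force: [8.5, -2.5, -6.9]
grip_width: 0.149
grip_force: 30.0
```

Emit:
{"method": "jog_arm", "body": {
  "plan": [
    {"translation": [0.05, 0, 0], "jaw": -0.5, "delta_rot": [0, 0, 0]},
    {"translation": [0, 0, 0], "jaw": 0, "delta_rot": [0, 0, 0]},
    {"translation": [0, 0, 0], "jaw": 0.5, "delta_rot": [0, 0, 0]},
    {"translation": [0, 0, 0], "jaw": 1, "delta_rot": [0, 0, 0]},
    {"translation": [0, 0, 0], "jaw": 1, "delta_rot": [0, 0, 0]},
    {"translation": [0, 0, 0], "jaw": 1, "delta_rot": [0, 0, 0]},
    {"translation": [0, 0, 0.5], "jaw": 1, "delta_rot": [0, 0, 0]},
    {"translation": [0, 0, 1], "jaw": 1, "delta_rot": [0, 0, 0]},
    {"translation": [0, 0, 1], "jaw": 1, "delta_rot": [0, 0, 0]},
    {"translation": [0, 0, 1], "jaw": 1, "delta_rot": [0, 0, 0]},
    {"translation": [0, 0, 0], "jaw": 1, "delta_rot": [0, 0, 0]}
  ]
}}

```text
time_s: 6.25
position: [0.5553, -0.1666, 0.2632]
tcp_rot: [0.76, 0.65, 0.002, 0.003]
contact_force: [0.2, -0.4, 0.0]
grip_width: 1.002
grip_force: 0.0
```

Emit:
{"method": "jog_arm", "body": {
  "plan": [
    {"translation": [-0.305, 0.987, 0], "jaw": 1, "delta_rot": [0, 0, 0.344]},
    {"translation": [-0.305, 0.987, 0], "jaw": 1, "delta_rot": [0, 0, 0.344]},
    {"translation": [-0.305, 0.987, 0], "jaw": 1, "delta_rot": [0, 0, 0.344]},
    {"translation": [-0.305, 0.987, 0], "jaw": 1, "delta_rot": [0, 0, 0.344]},
    {"translation": [-0.305, 0.987, 0], "jaw": 1, "delta_rot": [0, 0, 0.344]},
    {"translation": [-0.305, 0.987, 0], "jaw": 1, "delta_rot": [0, 0, 0.344]},
    {"translation": [-0.305, 0.987, 0], "jaw": 1, "delta_rot": [0, 0, 0.344]},
    {"translation": [-0.305, 0.987, 0], "jaw": 1, "delta_rot": [0, 0, 0.344]},
    {"translation": [-0.305, 0.987, 0], "jaw": 1, "delta_rot": [0, 0, 0.344]},
    {"translation": [-0.305, 0.987, 0], "jaw": 1, "delta_rot": [0, 0, 0.344]},
    {"translation": [-0.305, 0.987, 0], "jaw": 1, "delta_rot": [0, 0, 0.344]},
    {"translation": [-0.305, 0.987, 0], "jaw": 1, "delta_rot": [0, 0, 0.344]},
    {"translation": [-0.305, 0.987, 0], "jaw": 1, "delta_rot": [0, 0, 0.344]},
    {"translation": [-0.305, 0.987, 0], "jaw": 1, "delta_rot": [0, 0, 0.344]},
    {"translation": [0, 0, 0], "jaw": 1, "delta_rot": [0, 0, 0]},
    {"translation": [0, 0, 0], "jaw": 1, "delta_rot": [0, 0, 0]}
  ]
}}

```text
time_s: 7.85
position: [0.4459, 0.1797, 0.2585]
tcp_rot: [0.621, 0.784, -0.0, 0.0]
contact_force: [0.3, -0.4, -0.4]
grip_width: 1.003
grip_force: 0.0
```

Run:
```python
from h import *
import pickle
s=grab_frame("side");t=grab_frame("top");pickle.dump((t,s),open("f1.pkl","wb"))
P=telemetry.observe()["position"];print(P,proj(s,P),proj(s,[.4487,.179,.143]),proj(s,[.4487,.179,.101]))
a=s["img"][90:210,170:290];b=s["img"][195:315,240:360]
cv2.imwrite("pics/s2.png",np.hstack([cv2.resize(np.clip(x*1.6,0,255).astype(np.uint8),(400,400),interpolation=cv2.INTER_CUBIC) for x in(a,b)]))
```

```text
[0.44647227 0.17838425 0.25845929] [218.92308617 105.8441202 ] [223.66402158 137.87166   ] [224.93069163 148.32555842]
```

View pics/s2.png

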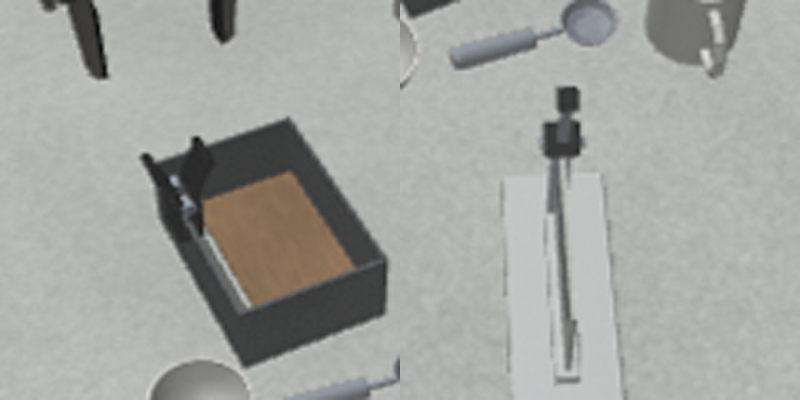

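Run:
```python
from h import *
import pickle
t,s=pickle.load(open("f1.pkl","rb"))
c=np.array([.4487,.179]);a=.228;X=np.array([np.cos(a),np.sin(a)]);Y=np.array([-X[1],X[0]])
im=cv2.resize(np.clip(s["img"][115:170,195:250]*1.8,0,255).astype(np.uint8),(600,600),interpolation=cv2.INTER_CUBIC)
for i in(-1,1):
  for j in(-1,1):
    u=proj(s,np.r_[c+X*i*.023+Y*j*.017,.143]);v=(u-[195,115]+.5)*600/55;cv2.circle(im,tuple(int(k) for k in v),4,(0,0,255),-1)
for j in(-1,1):
  u=proj(s,np.r_[c+Y*j*.1,.075]);v=(u-[195,115]+.5)*600/55;cv2.circle(im,tuple(int(k) for k in v),4,(0,255,0),-1)
cv2.imwrite("pics/s3.png",im)
```

```text
(no output)
```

View pics/s3.png

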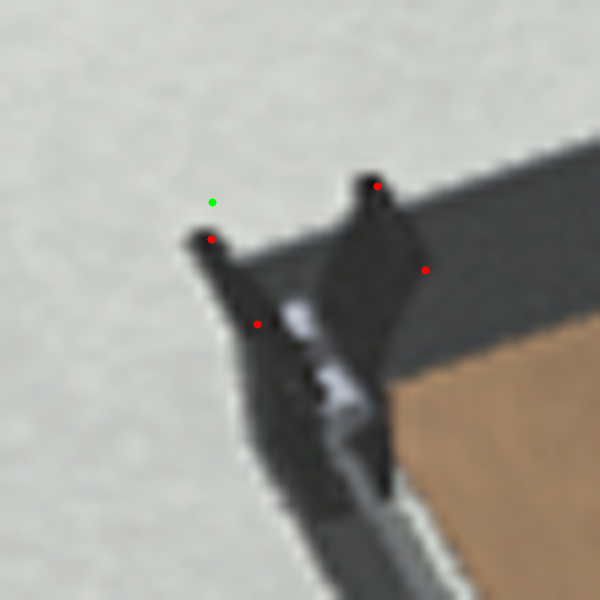

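The bar ends (red dots) match to within about 1 mm. I'll descend and squeeze.

Emit:
{"method": "jog_arm", "body": {
  "plan": [
    {"translation": [0.04, 0.02, -0.877], "jaw": 1, "delta_rot": [0, 0, 0]},
    {"translation": [0, 0, -0.877], "jaw": 1, "delta_rot": [0, 0, 0]},
    {"translation": [0, 0, -0.877], "jaw": 1, "delta_rot": [0, 0, 0]},
    {"translation": [0, 0, -0.877], "jaw": 1, "delta_rot": [0, 0, 0]},
    {"translation": [0, 0, -0.877], "jaw": 1, "delta_rot": [0, 0, 0]},
    {"translation": [0, 0, -0.877], "jaw": 1, "delta_rot": [0, 0, 0]},
    {"translation": [0, 0, 0], "jaw": 1, "delta_rot": [0, 0, 0]},
    {"translation": [0, 0, 0], "jaw": 0.6, "delta_rot": [0, 0, 0]},
    {"translation": [0, 0, 0], "jaw": 0.4, "delta_rot": [0, 0, 0]},
    {"translation": [0, 0, 0], "jaw": 0.3, "delta_rot": [0, 0, 0]},
    {"translation": [0, 0, 0], "jaw": 0.25, "delta_rot": [0, 0, 0]},
    {"translation": [0, 0, 0], "jaw": 0.25, "delta_rot": [0, 0, 0]},
    {"translation": [0, 0, 0], "jaw": 0.25, "delta_rot": [0, 0, 0]}
  ]
}}

```text
time_s: 9.25
position: [0.4475, 0.1797, 0.1274]
tcp_rot: [0.622, 0.783, 0.0, 0.0]
contact_force: [0.7, 1.0, -0.4]
grip_width: 0.625
grip_force: 0.1
```

Emit:
{"method": "jog_arm", "body": {
  "plan": [
    {"translation": [0, 0, 0], "jaw": 0.1, "delta_rot": [0, 0, 0]},
    {"translation": [0, 0, 0], "jaw": 0, "delta_rot": [0, 0, 0]},
    {"translation": [0, 0, 0], "jaw": -0.1, "delta_rot": [0, 0, 0]},
    {"translation": [0, 0, 0], "jaw": -0.2, "delta_rot": [0, 0, 0]},
    {"translation": [0, 0, 0], "jaw": -0.3, "delta_rot": [0, 0, 0]},
    {"translation": [0, 0, 0], "jaw": -0.4, "delta_rot": [0, 0, 0]},
    {"translation": [0, 0, 0], "jaw": -0.5, "delta_rot": [0, 0, 0]},
    {"translation": [0, 0, 0], "jaw": -0.6, "delta_rot": [0, 0, 0]},
    {"translation": [0, 0, 0], "jaw": -0.6, "delta_rot": [0, 0, 0]},
    {"translation": [0, 0, 0], "jaw": -0.6, "delta_rot": [0, 0, 0]},
    {"translation": [0, 0, 0], "jaw": -0.6, "delta_rot": [0, 0, 0]}
  ]
}}

```text
time_s: 10.35
position: [0.4473, 0.1796, 0.127]
tcp_rot: [0.622, 0.783, 0.0, 0.0]
contact_force: [0.0, 0.0, -0.3]
grip_width: 0.324
grip_force: 29.9
```

Emit:
{"method": "jog_arm", "body": {
  "plan": [
    {"translation": [0, 0, 0.3], "jaw": -0.6, "delta_rot": [0, 0, 0]},
    {"translation": [0, 0, 0.5], "jaw": -0.6, "delta_rot": [0, 0, 0]},
    {"translation": [0, 0, 0.8], "jaw": -0.6, "delta_rot": [0, 0, 0]},
    {"translation": [0, 0, 0.8], "jaw": -0.6, "delta_rot": [0, 0, 0]},
    {"translation": [0, 0, 0.8], "jaw": -0.6, "delta_rot": [0, 0, 0]},
    {"translation": [0, 0, 0.8], "jaw": -0.6, "delta_rot": [0, 0, 0]},
    {"translation": [0, 0, 0.8], "jaw": -0.6, "delta_rot": [0, 0, 0]},
    {"translation": [0, 0, 0.5], "jaw": -0.6, "delta_rot": [0, 0, 0]},
    {"translation": [0, 0, 0.3], "jaw": -0.6, "delta_rot": [0, 0, 0]},
    {"translation": [0, 0, 0], "jaw": -0.6, "delta_rot": [0, 0, 0]}
  ]
}}

```text
time_s: 11.35
position: [0.4476, 0.1798, 0.268]
tcp_rot: [0.622, 0.783, 0.001, 0.001]
contact_force: [0.2, 0.8, -0.8]
grip_width: 0.327
grip_force: 29.9
```

Run:
```python
from h import *
s=grab_frame("side");t=grab_frame("top")
P=telemetry.observe()["position"];u=proj(s,P).astype(int);print(P,u)
a=s["img"][u[1]-50:u[1]+50,u[0]-50:u[0]+50];b=t["img"][190:280,140:230]
cv2.imwrite("pics/s4.png",np.hstack([cv2.resize(np.clip(x*1.6,0,255).astype(np.uint8),(400,400),interpolation=cv2.INTER_CUBIC) for x in(a,b)]))
```

```text
[0.44691031 0.17939814 0.26653685] [218 103]
```

View pics/s4.png

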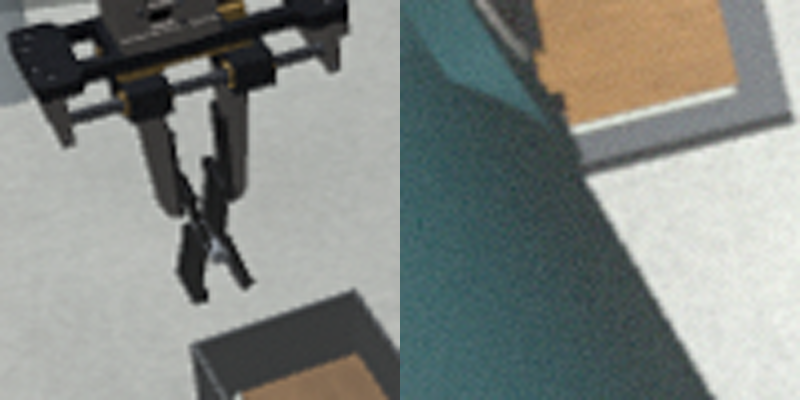

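Run:
```python
from h import *
s=grab_frame("side")
a=.2308;X=np.array([np.cos(a),np.sin(a)]);Y=np.array([-X[1],X[0]]);c=np.array([.4472,.1795])
# jaw ends: 4 expected corners at open (half gap 12 inside)
for n,x,y,z in [("pin",0,0,.2405)]+[(f"tip{i}{j}",.0125*i,.017*j,.2025) for i in(-1,1) for j in(-1,1)]+[(f"bar{i}{j}",.0115*i,.017*j,.287) for i in(-1,1) for j in(-1,1)]:
  p=np.r_[c+X*x+Y*y,z];print(n,((proj(s,p)-[168,53])*4).round(0))
```

```text
pin [207. 232.]
tip-1-1 [204. 297.]
tip-11 [186. 265.]
tip1-1 [239. 286.]
tip11 [221. 255.]
bar-1-1 [193. 195.]
bar-11 [174. 164.]
bar1-1 [227. 185.]
bar11 [208. 154.]
```

Both jaw tips lie within a few pixels of where a level, fully open clip would put them, near (205,300) and (237,288) in the left tile. I'll carry it over the lever to above the card.

Emit:
{"method": "jog_arm", "body": {
  "plan": [
    {"translation": [0, 0, 0.8], "jaw": -0.6, "delta_rot": [0, 0, 0]},
    {"translation": [0, 0, 0.8], "jaw": -0.6, "delta_rot": [0, 0, 0]},
    {"translation": [0.215, -0.896, 0], "jaw": -0.6, "delta_rot": [0, 0, -0.27]},
    {"translation": [0.215, -0.896, 0], "jaw": -0.6, "delta_rot": [0, 0, -0.27]},
    {"translation": [0.215, -0.896, 0], "jaw": -0.6, "delta_rot": [0, 0, -0.27]},
    {"translation": [0.215, -0.896, 0], "jaw": -0.6, "delta_rot": [0, 0, -0.27]},
    {"translation": [0.215, -0.896, 0], "jaw": -0.6, "delta_rot": [0, 0, -0.27]},
    {"translation": [0.215, -0.896, 0], "jaw": -0.6, "delta_rot": [0, 0, -0.27]},
    {"translation": [0.215, -0.896, 0], "jaw": -0.6, "delta_rot": [0, 0, -0.27]},
    {"translation": [0.215, -0.896, 0], "jaw": -0.6, "delta_rot": [0, 0, -0.27]},
    {"translation": [0.215, -0.896, 0], "jaw": -0.6, "delta_rot": [0, 0, -0.27]},
    {"translation": [0.215, -0.896, 0], "jaw": -0.6, "delta_rot": [0, 0, -0.27]},
    {"translation": [0.215, -0.896, 0], "jaw": -0.6, "delta_rot": [0, 0, -0.27]},
    {"translation": [0.215, -0.896, 0], "jaw": -0.6, "delta_rot": [0, 0, -0.27]},
    {"translation": [0.215, -0.896, 0], "jaw": -0.6, "delta_rot": [0, 0, -0.27]},
    {"translation": [0.215, -0.896, 0], "jaw": -0.6, "delta_rot": [0, 0, -0.27]},
    {"translation": [0.215, -0.896, 0], "jaw": -0.6, "delta_rot": [0, 0, -0.27]},
    {"translation": [0.215, -0.896, 0], "jaw": -0.6, "delta_rot": [0, 0, -0.27]},
    {"translation": [0.215, -0.896, 0], "jaw": -0.6, "delta_rot": [0, 0, -0.27]},
    {"translation": [0.215, -0.896, 0], "jaw": -0.6, "delta_rot": [0, 0, -0.27]}
  ]
}}

```text
time_s: 13.5
position: [0.5445, -0.2255, 0.307]
tcp_rot: [0.762, 0.648, -0.0, -0.0]
contact_force: [-0.1, 0.9, -0.8]
grip_width: 0.328
grip_force: 29.9
```

Emit:
{"method": "jog_arm", "body": {
  "plan": [
    {"translation": [0, 0, 0], "jaw": -0.6, "delta_rot": [0, 0, 0]},
    {"translation": [0, 0, 0], "jaw": -0.6, "delta_rot": [0, 0, 0]},
    {"translation": [0, 0, 0], "jaw": -0.6, "delta_rot": [0, 0, 0]}
  ]
}}

```text
time_s: 13.8
position: [0.5442, -0.2226, 0.307]
tcp_rot: [0.761, 0.649, 0.0, -0.0]
contact_force: [-0.2, -0.2, 0.4]
grip_width: 0.324
grip_force: 29.9
```

Run:
```python
from h import *
o=telemetry.observe();print(o["position"],2*np.arctan2(o["tcp_rot"][1],o["tcp_rot"][0])-np.pi/2)
s=grab_frame("side");P=o["position"]
print(proj(s,P),proj(s,P-[0,0,.064]),proj(s,[.5437,-.2235,.115]))
im=s["img"][165:315,190:390]
cv2.imwrite("pics/s5.png",cv2.resize(np.clip(im*1.6,0,255).astype(np.uint8),(800,600),interpolation=cv2.INTER_CUBIC))
```

```text
[ 0.54417666 -0.22261105  0.3070118 ] -0.15839157170551488
[295.96986398 215.21882487] [294.07848386 233.20034195] [290.8360735  263.37362429]
```

View pics/s5.png

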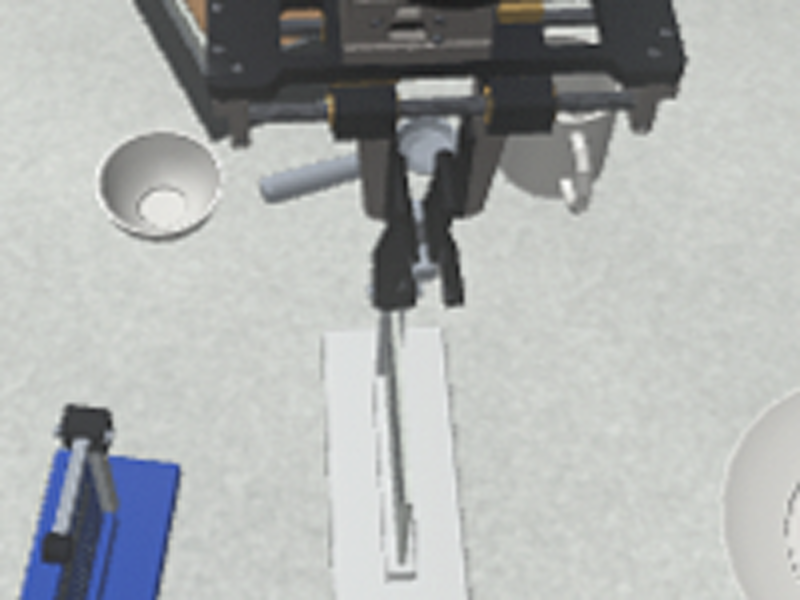

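Run:
```python
from h import *
s=grab_frame("side");P=telemetry.observe()["position"];Y=np.array([.157,.9876,0]);X=np.array([.9876,-.157,0])
q=lambda p:((proj(s,p)-[190,165]+.5)*4-.5).round(0)
m=P-[0,0,.064]
for i in(-1,1): print("tip in",i,q(m+X*.012*i-Y*.017),"far",q(m+X*.012*i+Y*.017))
C=np.array([.5437,-.2235,.115])
for y in(-.06,-.04,-.02,0): print("card",y,q(C-X*.002+Y*y),q(C+X*.002+Y*y))
for y in(-.06,): print("bottom",q(C-X*.002+Y*y-[0,0,.089]),q(C+X*.002+Y*y-[0,0,.089]))
g=np.clip(s["img"][165:315,190:390]*1.6,0,255).max(2).astype(int)
for r in(70,75,80,90,100,110,120): print(r*4,[(90+i)*4 for i in range(0)],g[r,84:122].tolist())
print("lever",q([.553,-.158,.192]))
```

```text
tip in -1 [397. 304.] far [391. 246.]
tip in 1 [445. 302.] far [438. 244.]
card -0.06 [411. 495.] [418. 495.]
card -0.04 [408. 461.] [415. 461.]
card -0.02 [404. 428.] [412. 427.]
card 0 [401. 395.] [408. 395.]
bottom [403. 558.] [410. 558.]
280 [] [201, 198, 200, 206, 209, 211, 214, 216, 179, 102, 60, 62, 64, 64, 62, 62, 78, 72, 62, 64, 140, 164, 169, 171, 204, 222, 134, 60, 60, 60, 56, 97, 190, 212, 209, 204, 208, 204]
300 [] [206, 208, 206, 203, 204, 204, 209, 216, 182, 102, 56, 64, 64, 64, 65, 65, 62, 60, 59, 54, 188, 217, 216, 216, 211, 216, 169, 88, 52, 59, 70, 65, 187, 209, 209, 211, 209, 208]
320 [] [206, 206, 209, 206, 203, 206, 211, 211, 211, 211, 182, 129, 115, 121, 206, 192, 144, 193, 212, 208, 206, 206, 206, 201, 198, 204, 212, 211, 206, 211, 209, 209, 209, 206, 203, 201, 201, 204]
360 [] [224, 224, 224, 224, 224, 224, 224, 224, 225, 211, 150, 120, 128, 115, 153, 206, 219, 220, 220, 222, 220, 220, 222, 222, 220, 220, 227, 182, 196, 209, 208, 206, 204, 211, 208, 201, 201, 204]
400 [] [224, 224, 225, 224, 224, 224, 224, 225, 225, 185, 212, 232, 193, 147, 110, 160, 211, 222, 222, 222, 222, 220, 222, 222, 220, 220, 220, 225, 180, 192, 206, 208, 206, 204, 203, 203, 201, 203]
440 [] [225, 225, 224, 224, 224, 224, 224, 224, 224, 225, 203, 220, 232, 177, 131, 107, 190, 216, 220, 222, 222, 224, 222, 222, 220, 220, 220, 222, 225, 182, 192, 203, 201, 204, 208, 206, 203, 198]
480 [] [225, 224, 225, 224, 224, 224, 224, 224, 222, 225, 203, 222, 228, 232, 161, 120, 116, 201, 222, 222, 222, 222, 222, 222, 222, 220, 222, 220, 222, 224, 180, 190, 198, 198, 200, 201, 195, 198]
lever [399. 222.]
```

The right jaw's inner edge (447,305) matches the prediction. The wide black patch at (373–413, 290) is the stand's head behind the left jaw. I'll descend in two stages.

Emit:
{"method": "jog_arm", "body": {
  "plan": [
    {"translation": [-0.01, -0.03, -0.6], "jaw": -0.6, "delta_rot": [0, 0, 0]},
    {"translation": [0, 0, -0.6], "jaw": -0.6, "delta_rot": [0, 0, 0]},
    {"translation": [0, 0, -0.6], "jaw": -0.6, "delta_rot": [0, 0, 0]},
    {"translation": [0, 0, -0.6], "jaw": -0.6, "delta_rot": [0, 0, 0]},
    {"translation": [0, 0, -0.6], "jaw": -0.6, "delta_rot": [0, 0, 0]},
    {"translation": [0, 0, -0.6], "jaw": -0.6, "delta_rot": [0, 0, 0]},
    {"translation": [0, 0, -0.4], "jaw": -0.6, "delta_rot": [0, 0, 0]},
    {"translation": [0, 0, -0.2], "jaw": -0.6, "delta_rot": [0, 0, 0]},
    {"translation": [0, 0, 0], "jaw": -0.6, "delta_rot": [0, 0, 0]},
    {"translation": [0, 0, 0], "jaw": -0.6, "delta_rot": [0, 0, 0]}
  ]
}}

```text
time_s: 14.9
position: [0.5442, -0.2244, 0.2025]
tcp_rot: [0.761, 0.648, 0.0, 0.0]
contact_force: [-0.6, -0.7, -1.2]
grip_width: 0.325
grip_force: 29.9
```

Run:
```python
from h import *
o=telemetry.observe();P=o["position"];print(P)
s=grab_frame("side");Y=np.array([.157,.9876,0]);X=np.array([.9876,-.157,0])
x0,y0=250,225
im=cv2.resize(np.clip(s["img"][y0:y0+75,x0:x0+80]*1.6,0,255).astype(np.uint8),(640,600),interpolation=cv2.INTER_CUBIC)
def dot(p,c): cv2.circle(im,tuple(int(k) for k in (proj(s,p)-[x0,y0]+.5)*8),3,c,-1)
m=P-[0,0,.064]
for i in(-1,1):
  for j in(-1,1): dot(m+X*.012*i+Y*.017*j,(0,0,255))
for y in(-.06,-.045,-.03,0): dot(np.array([.544,-.2235,.115])+Y*y,(0,255,0))
cv2.imwrite("pics/s6.png",im)
```

```text
[ 0.54420808 -0.22444273  0.2025282 ]
```

View pics/s6.png

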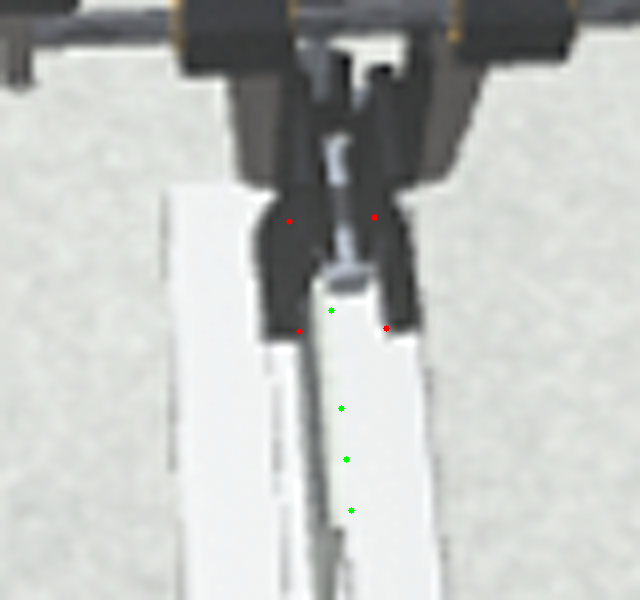

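The jaws match their prediction. The card's edge could be a few mm left of mine, so I'll profile it across the card in both views.

Run:
```python
from h import *
import pickle
t,_=pickle.load(open("f0.pkl","rb")).values();t1,s1=pickle.load(open("f1.pkl","rb"));s=grab_frame("side")
Y=np.array([.157,.9876,0]);X=np.array([.9876,-.157,0]);C=np.array([.544,-.2235,.115])
ts=np.arange(-16,16.1,1)/1000
print("t",(ts*1e3).astype(int).tolist())
for n,f in(("top1",t1),("side1",s1),("side now",s)):
  g=f["img"].astype(np.float32).mean(2)
  for lo,hi in((-.055,-.042),(-.04,-.028)):
    A=[]
    for y in np.linspace(lo,hi,15):
      uv=np.array([proj(f,C+X*k+Y*y) for k in ts],np.float32)
      A.append(cv2.remap(g,uv[None,:,0],uv[None,:,1],cv2.INTER_LINEAR)[0])
    print(n,lo,np.mean(A,0).round().astype(int).tolist())
# along card profile at side now
for n,f in(("top1",t1),("side1",s1)):
  g=f["img"].astype(np.float32).mean(2)
  for k in(-.006,-.003,0):
    uv=np.array([proj(f,C+X*k+Y*y) for y in np.arange(-.085,-.045,.002)],np.float32)
    print(n,"along",k,cv2.remap(g,uv[None,:,0],uv[None,:,1],1)[0].round().astype(int).tolist())
```

```text
t [-16, -15, -14, -13, -12, -11, -10, -9, -8, -7, -6, -5, -4, -3, -2, -1, 0, 1, 2, 3, 4, 5, 6, 7, 8, 9, 10, 11, 12, 13, 14, 15, 16]
top1 -0.055 [128, 123, 119, 114, 110, 106, 100, 92, 87, 87, 92, 100, 113, 128, 138, 144, 148, 150, 151, 152, 152, 152, 151, 151, 151, 151, 151, 151, 150, 146, 139, 131, 128]
top1 -0.04 [98, 96, 95, 96, 95, 92, 86, 79, 75, 76, 84, 94, 106, 120, 133, 140, 146, 149, 151, 151, 152, 152, 151, 151, 151, 151, 151, 151, 151, 148, 141, 133, 129]
side1 -0.055 [122, 125, 123, 119, 104, 88, 75, 65, 61, 66, 78, 97, 111, 116, 120, 121, 121, 121, 121, 122, 122, 121, 121, 121, 121, 121, 121, 121, 121, 121, 121, 121, 121]
side1 -0.04 [119, 123, 125, 116, 105, 92, 79, 69, 62, 63, 78, 93, 104, 113, 117, 120, 121, 121, 122, 122, 122, 122, 121, 121, 121, 121, 121, 121, 121, 121, 121, 121, 121]
side now -0.055 [151, 155, 153, 147, 130, 109, 94, 81, 76, 83, 98, 120, 138, 144, 149, 150, 150, 150, 150, 150, 150, 150, 150, 150, 150, 150, 150, 150, 150, 150, 150, 150, 150]
side now -0.04 [148, 152, 155, 143, 130, 113, 98, 86, 77, 78, 96, 115, 129, 140, 145, 148, 150, 150, 151, 150, 150, 150, 150, 150, 150, 150, 150, 150, 150, 150, 150, 150, 150]
top1 along -0.006 [142, 139, 137, 137, 137, 139, 138, 139, 140, 140, 138, 133, 123, 114, 105, 101, 97, 97, 92, 88, 87]
top1 along -0.003 [141, 139, 139, 139, 138, 141, 140, 140, 140, 141, 140, 138, 136, 132, 128, 126, 123, 126, 129, 131, 132]
top1 along 0 [140, 139, 139, 139, 138, 138, 139, 139, 140, 142, 141, 145, 143, 144, 148, 145, 146, 148, 150, 150, 149]
side1 along -0.006 [100, 92, 84, 81, 78, 73, 70, 71, 71, 71, 75, 85, 83, 86, 82, 80, 78, 76, 78, 78, 77]
side1 along -0.003 [103, 98, 96, 100, 98, 90, 93, 93, 87, 79, 90, 112, 117, 117, 117, 118, 117, 117, 118, 118, 115]
side1 along 0 [118, 117, 116, 116, 116, 115, 120, 122, 120, 119, 119, 121, 121, 122, 121, 121, 121, 122, 122, 122, 121]
```

The dark face of the card ends about 4.5 mm to −x in both views, so the card's centre is about 2 mm to −x of my estimate. The knob pinch put it about 0.5 mm off. I'll shift −1.2 mm and lower slowly.

Emit:
{"method": "jog_arm", "body": {
  "plan": [
    {"translation": [-0.05, 0.01, 0], "jaw": -0.6, "delta_rot": [0, 0, 0]},
    {"translation": [0, 0, -0.2], "jaw": -0.6, "delta_rot": [0, 0, 0]},
    {"translation": [0, 0, -0.2], "jaw": -0.6, "delta_rot": [0, 0, 0]},
    {"translation": [0, 0, -0.2], "jaw": -0.6, "delta_rot": [0, 0, 0]},
    {"translation": [0, 0, -0.2], "jaw": -0.6, "delta_rot": [0, 0, 0]},
    {"translation": [0, 0, -0.2], "jaw": -0.6, "delta_rot": [0, 0, 0]},
    {"translation": [0, 0, -0.2], "jaw": -0.6, "delta_rot": [0, 0, 0]},
    {"translation": [0, 0, -0.2], "jaw": -0.6, "delta_rot": [0, 0, 0]},
    {"translation": [0, 0, -0.1], "jaw": -0.6, "delta_rot": [0, 0, 0]},
    {"translation": [0, 0, 0], "jaw": -0.6, "delta_rot": [0, 0, 0]},
    {"translation": [0, 0, 0], "jaw": -0.6, "delta_rot": [0, 0, 0]},
    {"translation": [0, 0, 0], "jaw": -0.6, "delta_rot": [0, 0, 0]}
  ]
}}

```text
time_s: 16.2
position: [0.5428, -0.2241, 0.1648]
tcp_rot: [0.761, 0.648, 0.0, 0.0]
contact_force: [-0.2, 0.0, -0.5]
grip_width: 0.327
grip_force: 29.9
```

Run:
```python
from h import *
o=telemetry.observe();P=o["position"];print(P,o["contact_force"])
s=grab_frame("side");x0,y0=250,225
a=cv2.resize(np.clip(s["img"][y0:y0+75,x0:x0+80]*1.6,0,255).astype(np.uint8),(640,600),interpolation=cv2.INTER_CUBIC)
cv2.imwrite("pics/s7.png",a)
```

```text
[ 0.54275043 -0.22411321  0.16482006] [-0.21844643  0.02628376 -0.53920059]
```

View pics/s7.png

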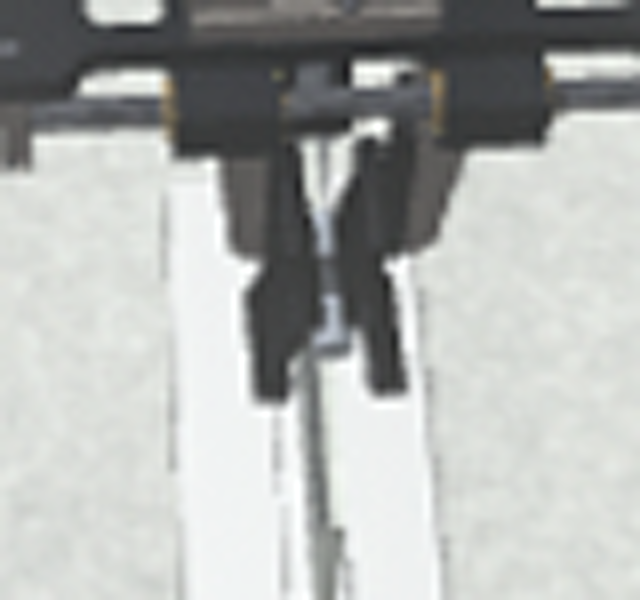

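The card edge runs between the jaws: the left jaw's inner edge is at x≈290, the right jaw's at 370, and the card at about 326 (centre 330). There is no contact force, and the tips are about 14 mm below the edge. I'll hand it in.

```bash
python3 -c "
from station import job
print(job.close_job())"
```

```text
the job is handed in; nothing more can be done
None
```

The job is handed in: the lever is up, and the clip is held squeezed open over the middle of the card's top edge. The edge is about 14 mm inside the mouth and centred to about 1 mm by camera, with no contact force measured; the verdict was not shown.

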